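# Unlock the fan tester and shelve the tested fan

## Robot

A 6-joint arm with a two-finger parallel gripper is mounted at the origin on the work surface. World frame = base frame: x ahead of the robot, y to its left, z up, the work surface at z = 0. Lengths are in m, angles in rad, forces in N, time in s.
With the tool pointing down it reaches from about 0.35 to 0.975 m from the base axis. Payload 4.9 kg.
Tool frame: the origin (TCP) lies at the very end of the fingers, on their centre line; the grasp point (between the pads) lies 19 mm behind it; z points along the fingers, y is the line along which they close (so a half turn about z gives the same grasp; the last joint's range is limited). The gripper opens to 85 mm and grips with 20 to 120 N. Pads are 22 mm wide; open, the fingers measure 114 mm over their backs; the gripper's body (76 mm by 85 mm) begins 54 mm behind the grasp point. The pads swing forward as they close: fully open they stand 13 mm farther back than shut.
Start: joints at [-1.46, 0.053, 1.613, -0, 1.476, -0.119], TCP at [0.142, -0.609, 0.231] pointing down, gripper open.
Joint ranges: [-3.01, 3.01], [-1.01, 2.22], [0.06, 2.58], [-1.02, 4.17], [0.09, 2.62], [-3.14, 3.14]. Speed limits (rad/s): [2.57, 2.57, 3.14, 3.14, 3.14, 3.14].

## Interface

Orientations are given as a rotation vector (axis times angle).
In Python, from station import ctrl, imaging gives the robot as it stands.
- The arm moves only by the tool play_rows, never from a script. Its argument "series" is a list of rows, each a list of 3 entries, a list of its own where there are three numbers: the opening, from 0 (shut) to 1 (fully open), then the shift along the tool's x, y, z each as a share of 0.05 m, from -1 to 1, then the turn, a rotation vector about the tool's x, y, z each as a share of 8 degrees, from -1 to 1. In form: [[grip, [dx, dy, dz], [ax, ay, az]], ...]. A call has 1 to 8 rows; each row shifts and turns the commanded pose from where the row before left it, along the tool's axes as they then stand; what a row does not reach is not made up. A row lasts 1/8 s, in which the tool goes at most 62.5 mm and 10.7 degrees, less where a joint would pass 70% of its speed; a pose out of reach is approached as far as the arm can. A call with a number of a shift or a turn outside -1 to 1 is refused whole. A call with a gripper value outside its range is refused whole. The fingers move at their own pace and stop on an object; "force" is the grip in N (left out, the last holds). Time passes only in rows, so rows that do not move let the fingers close. It gives the time, the measured TCP pose, the force, the opening and the grip force at its end, in the units of the state.
- ctrl.get_obs(): the state, without advancing time (a new reading comes with each control period).
- imaging.get_image(name): name is "scene" or "top"; returns a dict with "color" (480x640x3 uint8, blue, green, red), "fx", "fy", "cx", "cy" (pixels), "extrinsics" (4x4, takes a point from world to camera coordinates). Camera axes: x right, y down, z forward; pixel columns grow to the right and rows downward; lengths in m; the calibration is good to about 2 mm. A picture is of the moment at which its call begins. There is no depth.
- ctrl.finish_job(): hands the job in; it is judged then, once.
The state is a dict: "t": time; "q": joint angles; "dq": joint speeds; "effort": joint torques, N m; "tool_pos": TCP position; "tool_rot": TCP orientation; "contact_force": force on the tool from outside, world axes, zero at the start; "wrist_torque": the same for the moment, N m; "opening": finger opening in m; "grip_force": force on a finger pad.
Only numpy, scipy, OpenCV 4.12 (cv2) and the standard library are available. Lean on these libraries where they do the work, as an engineer would, in place of code of your own. Each camera call takes 0.05 s, during which the arm holds its last target. There are 200 camera calls.

## Task

The fan in the blue tester has passed its test. Slide the yellow lock plate fully aside, press the red button under it until the clear cover pops up, and swing the cover all the way back; then lift the fan out and set it down, without dropping it, in the empty cardboard bin with the yellow tag. Leave the lock aside and the cover open, and do not disturb the other things on the counter.

Things in the scene. Friction and masses are not known exactly. Their poses are not given: they have to be found in the camera images.
- tester: Fixed fan tester. Origin: on the counter under the middle of its blue chamber; its x runs from the panel (front) to the hinge (back), z up. It is turned about a quarter turn: the panel faces the robot's right, tester +y points towards the robot. Chamber 150 mm (x) by 170 mm (y), open-topped under the cover, rim 160 mm high, walls 6 mm. A grey sloping panel, 184 mm wide, fills x -185 to -75 mm.
- cradle (a point): Middle of the chamber's inner floor, at tester (0, 0, 70) mm, axes as the tester. Two cradle rails along x, 20 mm high and 29 mm apart, hold the fan on edge here.
- panel (a point): Point on the panel's surface under the button, at tester (-130, 0, 61.5) mm, axes as the tester. The panel rises at 35 degrees towards the chamber, 23 mm high at its front edge, 100 mm at the chamber; its normal is (-0.574, 0, 0.819) in tester axes. The cover's pull tab overhangs it, so the tool must come tilted, square to the panel, leaning away from the chamber.
- lock_plate (a joint): Sliding lock, yellow: a plate 66 mm (up the slope) by 44 mm (tester y), its top 21 mm above the panel, bearing a fin 12 mm thick in y, 44 mm long up the slope and 24 mm high. Value in m: starts at 0 to 0.005 (over the button), slides along tester +y to a stop at 0.060 (button wholly clear). Friction 1.5 N; stays where it is left.
- lock_fin (a point): Middle of the top edge of the lock's fin, 45 mm above the panel along its normal. Moves with the lock.
- release_button (a joint): Red release button, 30 mm across, on a spring, pressed into the panel along its normal. Value in m: 0 out, 0.009 fully in. Takes about 2.5 N to start and 6.5 N fully in, springs back. The latch lets go of the cover at about 0.006. While the lock is over it a finger meets only the plate.
- button_top (a point): Middle of the red button's top face: 14 mm above the panel along its normal when out, so 3 mm below the underside of the lock plate. Two aluminium guide rails, 17 mm high and 54 mm apart, run along tester y above and below it on the slope and carry the plate.
- cover (a joint): Clear flat cover, black frame, 150 by 170 by 6 mm, 0.15 kg, on the chamber's rim, hinged along its far (+x) side. Value in rad: 0 shut and latched, 1.9 stop (fully open, leaning back). Pressing the button makes it pop up to about 0.2, where it rests; then push it on by its underside or tab. Let go below about 1.5 it falls back to 0.2, beyond it falls open and stays.
- cover_hinge (a point): Middle of the cover's hinge line, at tester (75, 0, 160) mm. A small steel hook, part of the latch, hangs 20 mm below the cover's underside 140 mm from the hinge line, at tester y -75 to -45 mm; push elsewhere.
- cover_bar (a point): Middle of the rounded front edge of the cover's orange pull tab: a flat tab 90 mm wide (tester y) and 6 mm thick that sticks out 46 mm beyond the cover's front edge over the panel, ending in a round bar 12 mm thick. This point is 190 mm from the hinge line and 3 mm above the cover's underside. Shut: at tester (-115, 0, 163) mm.
- fan: The tested fan: black with white hub, 80 by 80 by 25 mm, about 0.11 kg, standing on edge in the cradle. Origin: middle of its lower face; x along its 80 mm width, y through its 25 mm thickness, z up its 80 mm height. At the start its axes match the tester's, underside 70 mm and top 150 mm above the counter. Grasp it across the 25 mm from above.
- fan_center (a point): Centre of the tested fan.
- tag_bin: Target: empty cardboard bin with bright yellow tags on its white front and along its two side rims, fixed to the counter. Outside 210 mm (x) by 144 mm (y), sides and back 75 mm high, front (-x side) 60 mm, walls and floor 5 mm. Origin: under its middle. The two bins stand side by side along x, on the robot's right, each turned about a quarter turn; which is nearer varies.
- tag_bin_in (a point): Middle of the tagged bin's inner floor, 5 mm above the counter. Same axes as the bin.
- plain_bin: The same bin without yellow tags, with another fan in it; not the target. Fixed to the counter.
- binned_fan: Loose bystander, to be left where it is: fan with blue hub lying flat in the plain bin, 80 by 80 by 25 mm.
- loose_fan: Loose bystander, to be left where it is: fan with blue hub lying flat beyond the tester, 80 by 80 by 25 mm.
- screwdriver: Loose bystander, to be left where it is: screwdriver lying nearer the robot than the tester, red handle, about 200 mm long.
- jar: Loose bystander, to be left where it is: jar, 64 mm across, 80 mm high, beyond the tester on the left.
- tape: Loose bystander, to be left where it is: tape roll lying flat, 90 mm across, 30 mm high, near the robot on the right.
- mug: Loose bystander, to be left where it is: blue mug, 80 mm across, 90 mm high, on the left.
- multimeter: Loose bystander, to be left where it is: yellow multimeter lying flat, 85 by 165 by 40 mm, on the left.

How it is judged:
By the outcome, as a careful person would: the job done as asked, in the order asked, and still so for the second after the job is handed in, with the robot touching nothing.
It also fails if it takes over 64 s, if anything falls off the work surface, if the arm or the gripper's body presses on something with over 40 N, if the wrist force passes 120 N, or if a joint passes its speed limit or range.

## Working session

There is one attempt and no reset: what is moved stays moved. The work goes in short steps, Python scripts to look and compute and a tool call to move; the robot and the scene stay as the last step left them, time stands still between calls to the robot, and variables do not carry over. Pictures are saved under pics/ and viewed, at most 10 in all, crops included, and the job is handed in when it is done.

Besides the shell and the picture viewer there is one more tool, called after "Emit:" by a JSON object that holds its "name" and its "arguments". play_rows: Moves the arm, as the interface text tells. Shift numbers are shares of 0.05 m and turn numbers shares of 8 degrees, none past 1 either way. Its arguments: {"type":"object","properties":{"series":{"type":"array"},"force":{"type":"number"}},"required":["series"]}

```bash
ls; mkdir -p pics; python3 - <<'E'
from station import ctrl, imaging
import cv2,numpy as np
np.set_printoptions(precision=4,suppress=True)
for n in("scene","top"):
    d=imaging.get_image(n); cv2.imwrite(f"pics/{n}0.png",d["color"]); print(n,d["fx"],d["fy"],d["cx"],d["cy"]);print(np.array(d["extrinsics"]))
o=ctrl.get_obs();print(o)
E
```

```text
pics
scene 588.0731876300782 588.0731876300782 324.91694537207695 232.49948926663933
[[-0.4901  0.8716 -0.0108  0.2059]
 [ 0.5143  0.2791 -0.8109 -0.1851]
 [-0.7038 -0.4029 -0.5851  1.577 ]
 [ 0.      0.      0.      1.    ]]
top 566.606291664731 566.606291664731 330.001660806389 229.63665108860405
[[-0.0203 -0.9998 -0.0028  0.0709]
 [-0.9732  0.0204 -0.2289  0.5563]
 [ 0.2289 -0.0019 -0.9734  1.3954]
 [ 0.      0.      0.      1.    ]]
{'t': 0.1, 'q': array([-1.46  ,  0.0533,  1.6142,  0.    ,  1.476 , -0.119 ]), 'dq': array([ 0.0003, -0.0015, -0.0019, -0.0001,  0.0004,  0.0002]), 'effort': array([  0.    , -39.4906, -37.1363,  -0.0002,   0.0039,   0.    ]), 'tool_pos': array([ 0.1423, -0.608 ,  0.2302]), 'tool_rot': array([-3.119 , -0.3599, -0.0001]), 'contact_force': array([ 0.4545, -0.068 ,  0.0307]), 'wrist_torque': array([ 0.006 , -0.0013,  0.0187]), 'grip_force': 0.0, 'opening': 0.08510656086445924}
```

View pics/scene0.png

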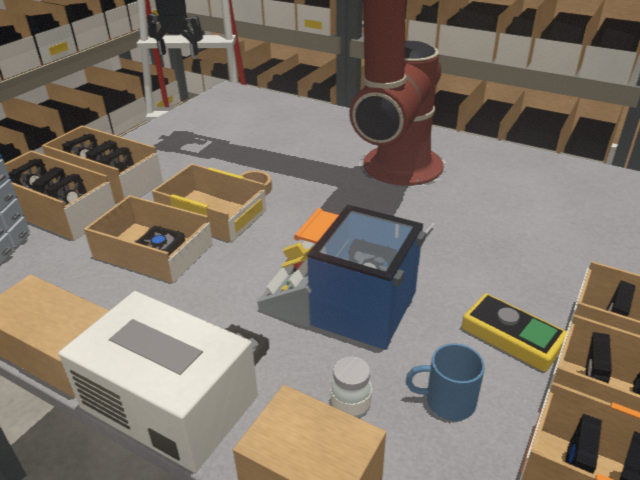

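View pics/top0.png

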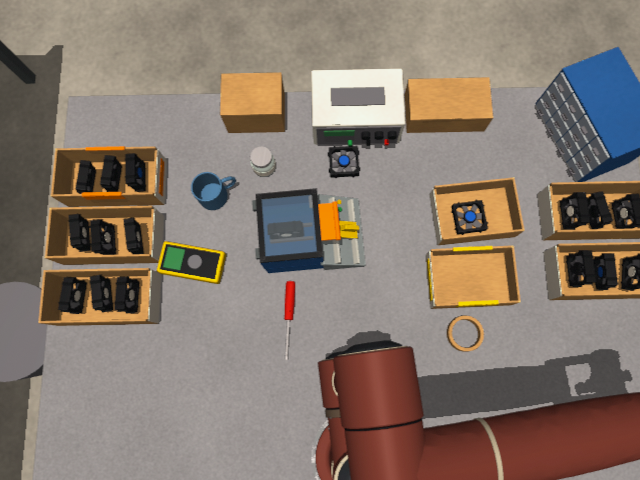

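The scene view shows the tester at about (365,270). In the top view its cover is at (290,230), its orange tab at (330,222) and the yellow fin at (349,231). The empty tagged bin is at (474,277), nearer the robot, and the plain bin is at (477,210). I'll zoom in to get accurate corners.

```bash
cat > h.py <<'E'
import numpy as np,cv2
from scipy.spatial.transform import Rotation as R
np.set_printoptions(precision=4,suppress=True)
def cam(n):
    from station import imaging
    return imaging.get_image(n)
def ray(d,uv,z):
    E=np.array(d["extrinsics"]);r=E[:3,:3].T@np.array([(uv[0]-d["cx"])/d["fx"],(uv[1]-d["cy"])/d["fy"],1]);c=-E[:3,:3].T@E[:3,3]
    return c+r*(z-c[2])/r[2]
def proj(d,p):
    E=np.array(d["extrinsics"]);q=E[:3,:3]@np.asarray(p)+E[:3,3];return np.array([d["fx"]*q[0]/q[2]+d["cx"],d["fy"]*q[1]/q[2]+d["cy"]])
E
python3 - <<'E'
from h import *
d=cam("top");im=d["color"]
cv2.imwrite("pics/z1.png",cv2.resize(im[180:280,245:375],None,fx=6,fy=6,interpolation=cv2.INTER_CUBIC))
hsv=cv2.cvtColor(im,cv2.COLOR_BGR2HSV)
def comps(m,lo=8):
    n,l,s,c=cv2.connectedComponentsWithStats(m.astype(np.uint8))
    return [(s[i].tolist(),c[i].round(1).tolist(),l==i) for i in range(1,n) if s[i,4]>lo]
H,S,V=hsv[...,0],hsv[...,1],hsv[...,2]
roi=np.zeros(H.shape,bool);roi[180:320,245:540]=1
for nm,m in(("orange",(H>8)&(H<19)&(S>200)&(V>180)),("yellow",(H>=21)&(H<33)&(S>170)&(V>120))):
    for s,c,l in comps(m&roi):
        p=np.argwhere(l)[:,::-1].astype(np.float32); print(nm,s,c,cv2.minAreaRect(p))
m=(V<60)&roi; m[:,330:]=0
for s,c,l in comps(m,50):
    p=np.argwhere(l)[:,::-1].astype(np.float32); print("dark",s,cv2.minAreaRect(p))
E
```

```text
orange [318, 202, 23, 38, 694] [328.9, 221.1] ((329.0041198730469, 221.04510498046875), (37.21018981933594, 19.19357681274414), 84.80557250976562)
yellow [337, 200, 4, 4, 14] [338.7, 201.5] ((338.5, 201.5), (3.0, 3.0), 90.0)
yellow [339, 221, 20, 17, 270] [348.0, 229.0] ((348.5, 229.0), (16.0, 19.0), 90.0)
yellow [453, 246, 40, 6, 162] [472.1, 248.3] ((472.494140625, 248.34637451171875), (4.112344264984131, 39.08648681640625), 87.79740142822266)
yellow [428, 259, 5, 41, 66] [429.7, 279.1] ((429.7103576660156, 279.0241394042969), (40.19401550292969, 1.5778642892837524), 85.2363510131836)
yellow [458, 300, 41, 7, 209] [477.7, 302.7] ((478.0104064941406, 302.7386779785156), (5.1255927085876465, 40.1794319152832), 87.51044464111328)
dark [254, 189, 69, 74, 1252] ((286.92779541015625, 225.91932678222656), (69.4769515991211, 65.18878936767578), 85.03025817871094)
```

View pics/z1.png

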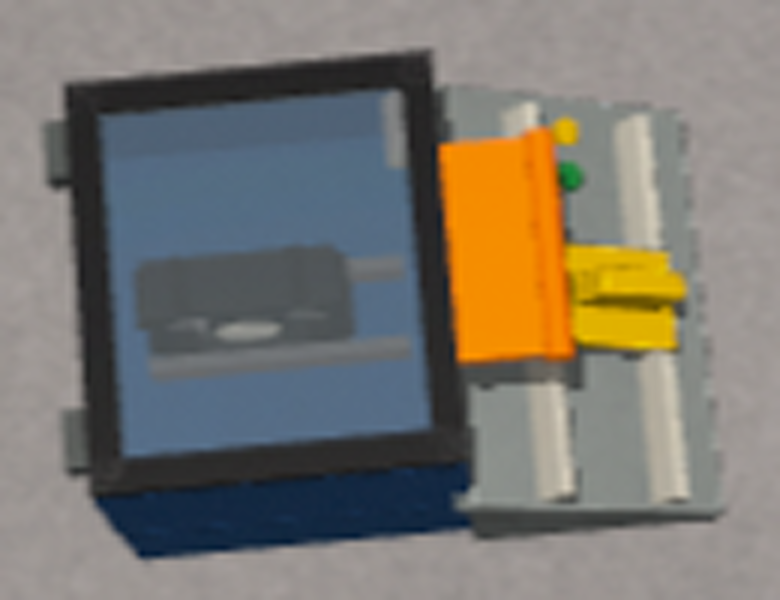

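The zoomed view shows the cover frame corners at (66,85), (432,50), (470,458) and (95,495) in crop pixels. The orange bar's right edge is near x=560, and the yellow fin sits at about (635,280). The fan is visible through the glass at (245,300).

```bash
python3 - <<'E'
from h import *
d=cam("top")
z=lambda x,y:(245+(x+.5)/6-.5,180+(y+.5)/6-.5)
P=np.array([ray(d,z(*c),.166) for c in((66,85),(432,50),(470,458),(95,495))]);print(P)
e=lambda i,j:np.linalg.norm(P[i]-P[j]); print("sizes",e(0,1),e(1,2),e(2,3),e(3,0))
c=P.mean(0); 
ux=(P[0]-P[1])+(P[3]-P[2]); ax=np.arctan2(ux[1],ux[0]); uy=(P[2]-P[1])+(P[3]-P[0]); ay=np.arctan2(uy[1],uy[0]); 
print("center",c,"yaw x,y",np.degrees([ax,ay-np.pi/2]))
yaw=np.arctan2(np.sin(ax)+np.sin(ay-np.pi/2),np.cos(ax)+np.cos(ay-np.pi/2)); print(np.degrees(yaw))
T=R.from_euler('z',yaw).as_matrix(); o=np.r_[c[:2],0]
f=lambda *q:o+T@(np.array(q)/1000)
print("bar",f(-115,0,163),"orange bar proj (expect ~338?,221)",proj(d,f(-115,0,166)))
n=np.array([-.574,0,.819])
for l in(0,5):
  q=np.array([-130,l,61.5])+45*n; print("fin",l,f(*q),proj(d,f(*q)), (np.array(proj(d,f(*q)))-[244.6,179.6])*6)
for p in((472.5,248.3),(478,302.7)):print("rim",ray(d,p,.075))
print("front",ray(d,(429.7,279),.05))
np.savez("t.npz",o=o,yaw=yaw)
# scene check
s=cam("scene")
for q in((-75,85,166),(-75,-85,166),(75,85,166),(75,-85,166),(-115,45,163),(-115,-45,163)):print(q,proj(s,f(*q)))
E
```

```text
[[0.6272 0.2387 0.166 ]
 [0.6389 0.0902 0.166 ]
 [0.4703 0.0777 0.166 ]
 [0.4586 0.2256 0.166 ]]
sizes 0.148895172101057 0.16904506905246178 0.1483241315627945 0.1691359330069143
center [0.5487 0.1581 0.166 ] yaw x,y [  94.5192 -265.6643]
94.42748999337108
bar [0.5576 0.0434 0.163 ] orange bar proj (expect ~338?,221) [336.5726 219.8712]
fin 0 [0.5608 0.0027 0.0984] [352.4641 224.9254] [647.1848 271.9525]
fin 5 [0.5558 0.0023 0.0984] [352.6754 226.8451] [648.4525 283.4705]
rim [ 0.4991 -0.3009  0.075 ]
rim [ 0.3614 -0.3038  0.075 ]
front [ 0.4265 -0.1921  0.05  ]
(-75, 85, 166) [346.3334 202.7064]
(-75, -85, 166) [306.635  252.7245]
(75, 85, 166) [422.4053 220.99  ]
(75, -85, 166) [390.5739 276.1949]
(-115, 45, 163) [318.3339 209.9301]
(-115, -45, 163) [296.449  235.7227]
```

```bash
cat >> h.py <<'E'
k=np.load("t.npz");O,YAW=k["o"],float(k["yaw"]);T=R.from_euler('z',YAW)
N=np.array([-.574,0,.819])
def tp(*q):return O+T.apply(np.array(q)/1000)
def pan(y,h,up=0):return tp(*(np.array([-130,y,61.5])+h*N+up*np.array([.819,0,.574])))
def rot(tilt,yaw=None):  # tool x=tester x, y=-tester y, z down, tilted about tool y
    return R.from_euler('z',YAW if yaw is None else yaw)*R.from_euler('x',np.pi)*R.from_euler('y',tilt,degrees=True)
def state():
    from station import ctrl
    o=ctrl.get_obs();p=np.array(o["tool_pos"]);r=R.from_rotvec(o["tool_rot"])
    print("t",round(o["t"],2),"p",p,"tester mm",(T.inv().apply(p-O)*1000).round(1),"F",np.array(o["contact_force"]).round(1),"q",np.array(o["q"]).round(2),"op",round(o["opening"],4),"g",o["grip_force"]);return p,r
def rows(p,r,P,Rt,n):
    dr=(r.inv()*Rt).as_rotvec()/n;dp=(P-p)/n
    for i in range(n):
        ri=r*R.from_rotvec(dr*i);print((ri.inv().apply(dp)/.05).round(2).tolist(),(np.degrees(dr)/8).round(2).tolist())
def left(P,Rt):
    p,r=state();print("left units",(r.inv().apply(P-p)/.05).round(3),"turn",(np.degrees((r.inv()*Rt).as_rotvec())/8).round(3))
E
python3 - <<'E'
from h import *
p,r=state();rows(p,r,pan(-27,165),rot(35),16)
E
```

```text
t 0.25 p [ 0.1423 -0.6083  0.2307] tester mm [-732.7  464.4  230.7] F [0.4 0.5 0.4] q [-1.46  0.05  1.61  0.    1.48 -0.12] op 0.0857 g 0.0
[0.7, -0.53, 0.04] [0.19, 0.23, -0.61]
[0.74, -0.47, 0.08] [0.19, 0.23, -0.61]
[0.78, -0.4, 0.12] [0.19, 0.23, -0.61]
[0.81, -0.33, 0.15] [0.19, 0.23, -0.61]
[0.83, -0.26, 0.18] [0.19, 0.23, -0.61]
[0.84, -0.18, 0.22] [0.19, 0.23, -0.61]
[0.84, -0.1, 0.25] [0.19, 0.23, -0.61]
[0.84, -0.02, 0.27] [0.19, 0.23, -0.61]
[0.83, 0.06, 0.3] [0.19, 0.23, -0.61]
[0.81, 0.14, 0.32] [0.19, 0.23, -0.61]
[0.79, 0.21, 0.34] [0.19, 0.23, -0.61]
[0.75, 0.29, 0.36] [0.19, 0.23, -0.61]
[0.71, 0.36, 0.38] [0.19, 0.23, -0.61]
[0.67, 0.43, 0.39] [0.19, 0.23, -0.61]
[0.62, 0.5, 0.39] [0.19, 0.23, -0.61]
[0.56, 0.56, 0.4] [0.19, 0.23, -0.61]
```

Emit:
{"name": "play_rows", "arguments": {"series": [[0,[0.7,-0.53,0.04],[0.19,0.23,-0.61]],[0,[0.74,-0.47,0.08],[0.19,0.23,-0.61]],[0,[0.78,-0.4,0.12],[0.19,0.23,-0.61]],[0,[0.81,-0.33,0.15],[0.19,0.23,-0.61]],[0,[0.83,-0.26,0.18],[0.19,0.23,-0.61]],[0,[0.84,-0.18,0.22],[0.19,0.23,-0.61]],[0,[0.84,-0.1,0.25],[0.19,0.23,-0.61]],[0,[0.84,-0.02,0.27],[0.19,0.23,-0.61]]]}}

```text
t: 1.25
tool_pos: [0.3691, -0.336, 0.2144]
tool_rot: [-2.587, -1.282, -0.331]
contact_force: [0.5, -1.4, 0.6]
opening: 0.0002
grip_force: 0.0
```

Emit:
{"name": "play_rows", "arguments": {"series": [[0,[0.83,0.06,0.3],[0.19,0.23,-0.61]],[0,[0.81,0.14,0.32],[0.19,0.23,-0.61]],[0,[0.79,0.21,0.34],[0.19,0.23,-0.61]],[0,[0.75,0.29,0.36],[0.19,0.23,-0.61]],[0,[0.71,0.36,0.38],[0.19,0.23,-0.61]],[0,[0.67,0.43,0.39],[0.19,0.23,-0.61]],[0,[0.62,0.5,0.39],[0.19,0.23,-0.61]],[0,[0.56,0.56,0.4],[0.19,0.23,-0.61]]]}}

```text
t: 2.25
tool_pos: [0.5967, -0.0656, 0.1993]
tool_rot: [-1.797, -1.932, -0.58]
contact_force: [0.5, -0.6, 0.0]
opening: -0.0004
grip_force: 0.0
```

```bash
python3 - <<'E'
from h import *
left(pan(-27,165),rot(35))
d=cam("top");cv2.imwrite("pics/top1.png",cv2.resize(d["color"][150:300,240:440],None,fx=4,fy=4,interpolation=cv2.INTER_CUBIC))
E
```

```text
t 2.25 p [ 0.5967 -0.0656  0.1993] tester mm [-226.7  -30.6  199.3] F [ 0.5 -0.6  0. ] q [-0.47  0.16  1.63  0.52  1.67 -0.58] op -0.0004 g 0.0
left units [ 0.002 -0.073  0.066] turn [ 0.088 -0.027 -0.008]
```

View pics/top1.png

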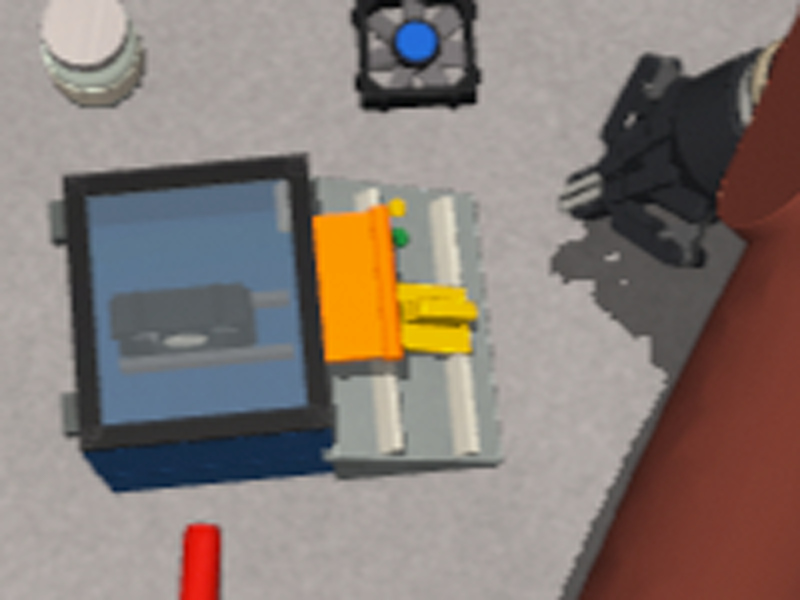

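The picture shows the tool tilted square to the panel at (590,190), clear of the tab, with the fin at (440,305) in crop pixels. I'll descend beside the fin on its -y side.

Emit:
{"name": "play_rows", "arguments": {"series": [[0,[0,-0.07,0.6],[0.09,0,0]],[0,[0,0,0.6],[0,0,0]],[0,[0,0,0.6],[0,0,0]],[0,[0,0,0.6],[0,0,0]],[0,[0,0,0.4],[0,0,0]],[0,[0,0,0],[0,0,0]]]}}

```text
t: 3.05
tool_pos: [0.5846, 0.0144, 0.0828]
tool_rot: [-1.791, -1.926, -0.563]
contact_force: [-0.5, -0.4, -0.2]
opening: 0.0001
grip_force: 0.0
```

```bash
python3 - <<'E'
from h import *
left(pan(-27,27),rot(35))
d=cam("scene");cv2.imwrite("pics/s1.png",cv2.resize(d["color"][170:320,230:430],None,fx=4,fy=4,interpolation=cv2.INTER_CUBIC))
E
```

```text
t 3.05 p [0.5846 0.0144 0.0828] tester mm [-146.   -24.7   82.8] F [-0.5 -0.4 -0.2] q [-0.36  0.23  1.77  0.55  1.45 -0.59] op 0.0001 g 0.0
left units [ 0.018  0.046 -0.007] turn [-0.023 -0.032 -0.04 ]
```

View pics/s1.png

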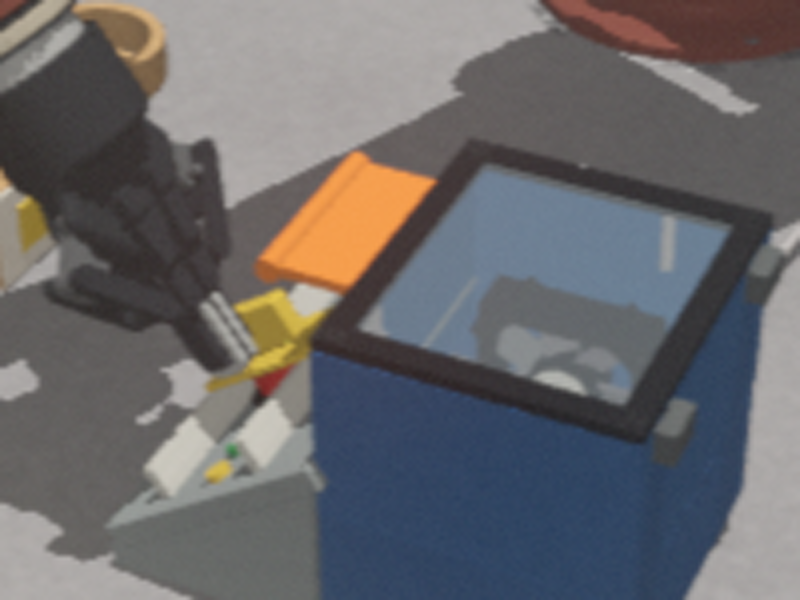

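The view shows the fingertips at (235,330) beside the yellow fin, just above the plate, with the red button just visible at (268,380). I'll push along tester +y, which is tool -y.

Emit:
{"name": "play_rows", "arguments": {"series": [[0,[0,-0.2,0],[0,0,0]],[0,[0,-0.2,0],[0,0,0]],[0,[0,-0.2,0],[0,0,0]],[0,[0,-0.2,0],[0,0,0]],[0,[0,-0.2,0],[0,0,0]],[0,[0,-0.1,0],[0,0,0]],[0,[0,0,0],[0,0,0]]]}}

```text
t: 3.98
tool_pos: [0.531, 0.0096, 0.0848]
tool_rot: [-1.792, -1.929, -0.565]
contact_force: [0.4, 1.1, 1.7]
opening: 0.0
grip_force: 0.0
```

Emit:
{"name": "play_rows", "arguments": {"series": [[0,[0,-0.05,0],[0,0,0]],[0,[0,-0.05,0],[0,0,0]],[0,[0,0,0],[0,0,0]]]}}

```text
t: 4.35
tool_pos: [0.5265, 0.0092, 0.0849]
tool_rot: [-1.792, -1.929, -0.566]
contact_force: [-0.1, 1.3, 0.6]
opening: 0.0002
grip_force: 0.2
```

Emit:
{"name": "play_rows", "arguments": {"series": [[0,[0,-0.05,0],[0,0,0]],[0,[0,0,0],[0,0,0]]]}}

```text
t: 4.6
tool_pos: [0.5241, 0.0089, 0.085]
tool_rot: [-1.792, -1.929, -0.566]
contact_force: [0.8, -0.3, -0.4]
opening: 0.0001
grip_force: 0.3
```

```bash
python3 - <<'E'
from h import *
left(pan(42,27),rot(35))
E
```

```text
t 4.6 p [0.5241 0.0089 0.085 ] tester mm [-146.8   36.1   85. ] F [ 0.8 -0.3 -0.4] q [-0.41  0.1   1.91  0.54  1.46 -0.63] op 0.0001 g 0.2637143153697252
left units [ 0.005 -0.118  0.038] turn [ 0.    -0.023 -0.028]
```

Emit:
{"name": "play_rows", "arguments": {"series": [[0,[0,-0.06,0.02],[0,0,0]],[0,[0,-0.04,0.02],[0,0,0]],[0,[0,0,0],[0,0,0]]]}}

```text
t: 4.97
tool_pos: [0.5209, 0.0091, 0.0844]
tool_rot: [-1.796, -1.931, -0.57]
contact_force: [5.6, -1.7, 0.6]
opening: -0.0003
grip_force: 2.7
```

Emit:
{"name": "play_rows", "arguments": {"series": [[0,[0,-0.04,0],[0,0,0]],[0,[0,0,0],[0,0,0]]]}}

```text
t: 5.22
tool_pos: [0.5206, 0.009, 0.0846]
tool_rot: [-1.798, -1.932, -0.575]
contact_force: [11.3, 1.4, -2.7]
opening: -0.0002
grip_force: 5.7
```

Emit:
{"name": "play_rows", "arguments": {"series": [[0,[0,-0.04,0],[0,0,0]],[0,[0,0,0],[0,0,0]]]}}

```text
t: 5.48
tool_pos: [0.5203, 0.0089, 0.0848]
tool_rot: [-1.801, -1.933, -0.579]
contact_force: [17.3, 3.3, -5.9]
opening: 0.0002
grip_force: 8.7
```

```bash
python3 - <<'E'
from h import *
left(pan(42,27),rot(35))
d=cam("top");im=d["color"];h=cv2.cvtColor(im,cv2.COLOR_BGR2HSV)
H,S,V=h[...,0],h[...,1],h[...,2];m=(H>=21)&(H<33)&(S>170)&(V>100);m[:,:320]=0;m[:,400:]=0;m[:205]=0;m[300:]=0
q=np.argwhere(m);print(q.min(0),q.max(0))
for l in(55,60):
  for dy in(-22,22):print(l,dy,proj(d,pan(l+dy,21,-33)))
  for dy in(-6,6):print("fin",l,dy,proj(d,pan(l+dy,45,-22)))
E
```

```text
t 5.47 p [0.5203 0.0089 0.0848] tester mm [-146.6   39.9   84.8] F [17.3  3.3 -5.9] q [-0.41  0.08  1.93  0.54  1.45 -0.64] op 0.0002 g 8.720493530854583
left units [ 0.004 -0.042  0.03 ] turn [ 0.101 -0.002 -0.015]
[242 338] [259 359]
55 -22 [358.4115 240.386 ]
55 22 [360.2845 257.1365]
fin 55 -6 [361.454  244.2099]
fin 55 6 [361.9783 248.8545]
60 -22 [358.6231 242.2779]
60 22 [360.499  259.0547]
fin 60 -6 [361.6722 246.143 ]
fin 60 6 [362.1974 250.795 ]
```

The force rises against the stop and the plate's pixels match a lock value of 0.060. I'll back off over the button.

Emit:
{"name": "play_rows", "arguments": {"series": [[0,[0,0.3,0],[0,0,0]],[0,[0,0.3,0],[0,0,0]],[0,[0,0.28,0],[0,0,0]],[0,[0,0,0],[0,0,0]]]}}

```text
t: 6.02
tool_pos: [0.5598, 0.0127, 0.0832]
tool_rot: [-1.792, -1.93, -0.566]
contact_force: [-1.1, -1.3, -0.3]
opening: -0.0002
grip_force: 0.0
```

```bash
python3 - <<'E'
from h import *
left(pan(0,14),rot(35))
E
```

```text
t 6.03 p [0.5598 0.0127 0.0832] tester mm [-145.8    0.2   83.2] F [-1.1 -1.3 -0.3] q [-0.38  0.18  1.83  0.55  1.45 -0.61] op -0.0002 g 0.0
left units [0.009 0.004 0.257] turn [-0.002 -0.022 -0.023]
```

Emit:
{"name": "play_rows", "arguments": {"series": [[0,[0,0,0.12],[0,0,0]],[0,[0,0,0.12],[0,0,0]],[0,[0,0,0.06],[0,0,0]],[0,[0,0,0.06],[0,0,0]],[0,[0,0,0.05],[0,0,0]],[0,[0,0,0],[0,0,0]]]}}

```text
t: 6.78
tool_pos: [0.558, 0.0242, 0.0666]
tool_rot: [-1.792, -1.929, -0.566]
contact_force: [-3.1, -3.6, 4.1]
opening: 0.0001
grip_force: 2.7
```

```bash
python3 - <<'E'
from h import *
left(pan(0,14),rot(35))
d=cam("scene");cv2.imwrite("pics/s2.png",cv2.resize(d["color"][150:320,220:430],None,fx=3,fy=3,interpolation=cv2.INTER_CUBIC))
E
```

```text
t 6.78 p [0.558  0.0242 0.0666] tester mm [-134.1    1.1   66.6] F [-3.1 -3.6  4.1] q [-0.36  0.19  1.85  0.56  1.42 -0.61] op 0.0001 g 2.675096220918931
left units [ 0.009  0.022 -0.148] turn [-0.001 -0.021 -0.027]
```

View pics/s2.png

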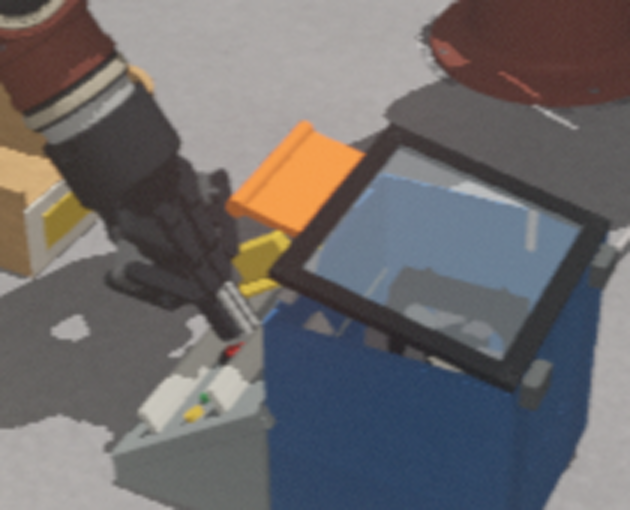

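The view shows the cover popped open, with a gap under its frame. The lock is aside with its fin at (262,255) crop pixels, and the finger is on the red button. Next I'll swing the cover by its bar with the finger side.

```bash
cat >> h.py <<'E'
def arc(a,th,gap=0,s=25):
    t=np.radians(th);n=np.array([np.cos(t),0,np.sin(t)])
    b=np.array([75-190*np.cos(a)-3*np.sin(a)*0,0,160+190*np.sin(a)+3*np.cos(a)])
    return tp(*(b-(17+gap)*n+s*np.array([np.sin(t),0,-np.cos(t)]))),rot(th)
def path(p,r,poses):
    for P,Q in poses:
        print((r.inv().apply(P-p)/.05).round(2).tolist(),(np.degrees((r.inv()*Q).as_rotvec())/8).round(2).tolist());p,r=P,Q
E
python3 - <<'E'
from h import *
p,r=state()
p1=p-r.apply([0,0,.02]);print("retract 0.4");P,Q=arc(.2,55,13);rows(p1,r,P,Q,5)
print("arc")
A=[.2,.25]+list(np.arange(.35,1.66,.1))
path(P,Q,[arc(a,55-55*min(1,(a-.2)/1.3)) for a in A])
E
```

```text
t 6.83 p [0.5582 0.0242 0.0668] tester mm [-134.2    0.9   66.8] F [-2.7 -3.8  4.2] q [-0.36  0.19  1.85  0.56  1.42 -0.61] op -0.0004 g 2.6463726069778204
retract 0.4
[0.3, 0.0, -0.17] [0.0, 0.5, -0.01]
[0.32, 0.0, -0.15] [0.0, 0.5, -0.01]
[0.33, 0.0, -0.13] [0.0, 0.5, -0.01]
[0.33, 0.0, -0.1] [0.0, 0.5, -0.01]
[0.34, 0.0, -0.08] [0.0, 0.5, -0.01]
arc
[0.26, 0.0, -0.0] [0.0, 0.0, 0.0]
[0.16, -0.0, -0.08] [0.0, -0.26, -0.0]
[0.32, 0.0, -0.15] [-0.0, -0.53, 0.0]
[0.32, -0.0, -0.14] [0.0, -0.53, -0.0]
[0.33, 0.0, -0.13] [-0.0, -0.53, 0.0]
[0.33, -0.0, -0.12] [0.0, -0.53, 0.0]
[0.33, 0.0, -0.11] [0.0, -0.53, 0.0]
[0.33, -0.0, -0.1] [-0.0, -0.53, -0.0]
[0.33, 0.0, -0.09] [0.0, -0.53, -0.0]
[0.34, -0.0, -0.08] [0.0, -0.53, 0.0]
[0.34, 0.0, -0.07] [0.0, -0.53, -0.0]
[0.34, 0.0, -0.06] [0.0, -0.53, -0.0]
[0.34, -0.0, -0.05] [-0.0, -0.53, 0.0]
[0.34, 0.0, -0.04] [-0.0, -0.53, -0.0]
[0.36, -0.0, -0.02] [0.0, -0.26, -0.0]
[0.38, -0.0, 0.02] [0.0, 0.0, 0.0]
```

Emit:
{"name": "play_rows", "arguments": {"series": [[0,[0,0,-0.4],[0,0,0]],[0,[0.3,0,-0.17],[0,0.5,0]],[0,[0.32,0,-0.15],[0,0.5,0]],[0,[0.33,0,-0.13],[0,0.5,0]],[0,[0.33,0,-0.1],[0,0.5,0]],[0,[0.34,0,-0.08],[0,0.5,0]],[0,[0,0,0],[0,0,0]]]}}

```text
t: 7.7
tool_pos: [0.5572, 0.0498, 0.1625]
tool_rot: [-1.572, -1.691, -0.82]
contact_force: [0.9, -0.8, -0.2]
opening: -0.0001
grip_force: 0.0
```

```bash
python3 - <<'E'
from h import *
left(*arc(.2,55,0))
d=cam("scene");cv2.imwrite("pics/s3.png",cv2.resize(d["color"][130:320,220:430],None,fx=3,fy=3,interpolation=cv2.INTER_CUBIC))
E
```

```text
t 7.7 p [0.5572 0.0498 0.1625] tester mm [-108.6   -0.1  162.5] F [ 0.9 -0.8 -0.2] q [-0.43  0.18  1.8   0.81  1.7  -0.63] op -0.0001 g 0.0
left units [ 0.256 -0.002  0.019] turn [ 0.025 -0.014 -0.018]
```

View pics/s3.png

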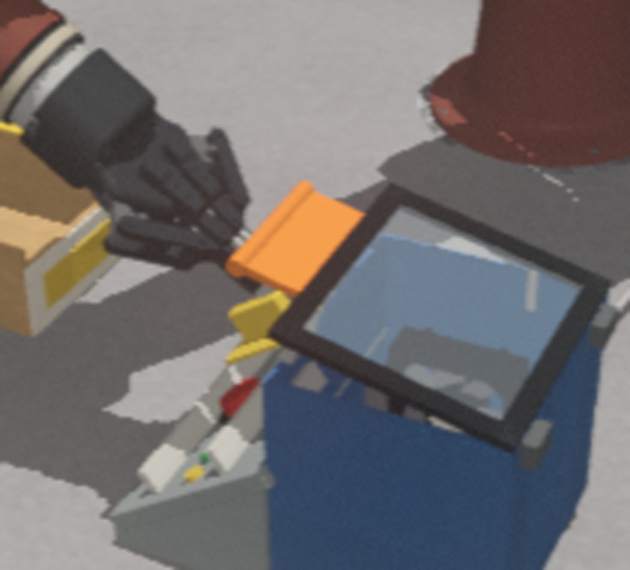

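The view shows the fingertips under the tab bar at (240,260) crop pixels and the red button clear at (240,398). I'll run the arc now.

Emit:
{"name": "play_rows", "arguments": {"series": [[0,[0.26,0,0],[0,0,0]],[0,[0.16,0,-0.08],[0,-0.26,0]],[0,[0.32,0,-0.15],[0,-0.53,0]],[0,[0.32,0,-0.14],[0,-0.53,0]],[0,[0.33,0,-0.13],[0,-0.53,0]],[0,[0.33,0,-0.12],[0,-0.53,0]],[0,[0,0,0],[0,0,0]]]}}

```text
t: 8.62
tool_pos: [0.5551, 0.0849, 0.2504]
tool_rot: [-1.781, -1.926, -0.584]
contact_force: [-0.2, -1.3, 0.7]
opening: -0.0
grip_force: 0.3
```

```bash
python3 - <<'E'
from h import *
left(*arc(.65,36))
d=cam("scene");cv2.imwrite("pics/s4.png",cv2.resize(d["color"][80:320,200:430],None,fx=2.5,fy=2.5,interpolation=cv2.INTER_CUBIC))
E
```

```text
t 8.62 p [0.5551 0.0849 0.2504] tester mm [-73.4  -0.7 250.4] F [-0.2 -1.3  0.7] q [-0.27 -0.05  1.77  0.59  1.64 -0.37] op -0.0 g 0.2899174892809242
left units [-0.068 -0.014  0.031] turn [0.034 0.001 0.017]
```

View pics/s4.png

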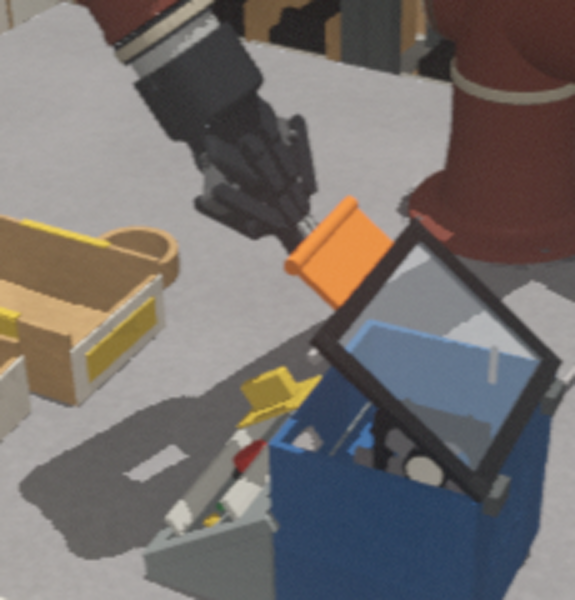

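The cover is being pushed up as planned, with the bar at (320,235) and the finger behind it. I'll continue the arc.

Emit:
{"name": "play_rows", "arguments": {"series": [[0,[0.33,0,-0.11],[0,-0.53,0]],[0,[0.33,0,-0.1],[0,-0.53,0]],[0,[0.33,0,-0.09],[0,-0.53,0]],[0,[0.34,0,-0.08],[0,-0.53,0]],[0,[0.34,0,-0.07],[0,-0.53,0]],[0,[0.34,0,-0.06],[0,-0.53,0]],[0,[0.34,0,-0.05],[0,-0.53,0]]]}}

```text
t: 9.55
tool_pos: [0.5471, 0.178, 0.3165]
tool_rot: [-2.081, -2.238, -0.11]
contact_force: [-0.6, -0.2, 0.2]
opening: 0.0
grip_force: 0.2
```

Emit:
{"name": "play_rows", "arguments": {"series": [[0,[0.34,0,-0.04],[0,-0.53,0]],[0,[0.36,0,-0.02],[0,-0.26,0]],[0,[0.38,0,0.02],[0,0,0]],[0,[0.3,0,0.04],[0,0,0]],[0,[0,0,0],[0,0,0]],[0,[0,0,0],[0,0,0]]]}}

```text
t: 10.3
tool_pos: [0.5423, 0.2463, 0.3201]
tool_rot: [-2.136, -2.299, 0.0]
contact_force: [-0.3, -0.4, 0.1]
opening: 0.0002
grip_force: 0.0
```

```bash
python3 - <<'E'
from h import *
left(*arc(1.65,0))
d=cam("scene");cv2.imwrite("pics/s5.png",cv2.resize(d["color"][50:320,200:480],None,fx=2.2,fy=2.2,interpolation=cv2.INTER_CUBIC))
E
```

```text
t 10.3 p [0.5423 0.2463 0.3201] tester mm [ 88.4  -0.4 320.1] F [-0.3 -0.4  0.1] q [ 0.3  -0.05  1.57  0.    1.62  0.23] op 0.0002 g 0.0
left units [-0.308 -0.007 -0.082] turn [-0.016 -0.015 -0.028]
```

View pics/s5.png

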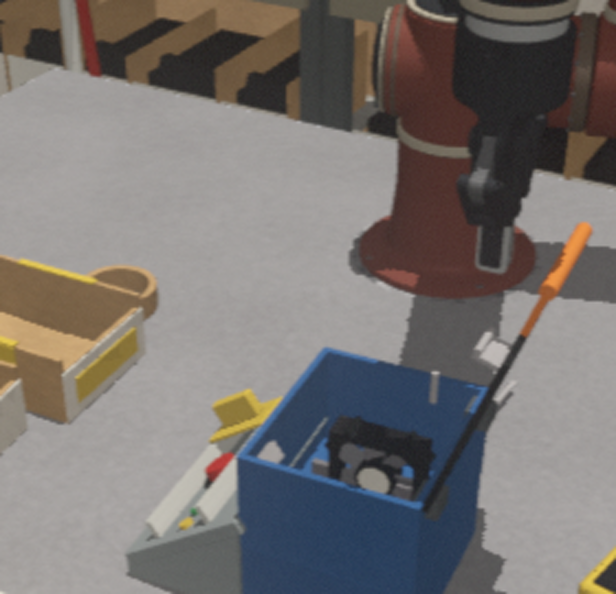

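The view shows the cover fully back, leaning on its stop, with its orange tab at (570,255). The fan stands in the cradle with its white hub at (373,480), and the lock is aside. I'll locate the fan along x next.

```bash
python3 - <<'E'
from h import *
state()
# via hub in the scene view, plane tester y=-12.5
s=cam("scene");im=s["color"];h=cv2.cvtColor(im,cv2.COLOR_BGR2HSV)
m=((h[...,1]<70)&(h[...,2]>140)).astype(np.uint8);m[:,:355]=0;m[:,390:]=0;m[:255]=0;m[285:]=0
n,l,st,c=cv2.connectedComponentsWithStats(m);i=1+st[1:,4].argmax();print(st[i],c[i])
E=np.array(s["extrinsics"]);C=-E[:3,:3].T@E[:3,3];r=ray(s,c[i],0)-C
a=T.inv().apply(C-O);b=T.inv().apply(r)
for y in(-12.5,-5):print("hub",y,(a+b*((y/1000-a[1])/b[1]))*1000)
# dark fan top in scene & top views
d=cam("top");it=cv2.cvtColor(d["color"],cv2.COLOR_BGR2HSV);
z=lambda x,y:(245+(x+.5)/6-.5,180+(y+.5)/6-.5)
for q in((137,265),(345,250),(135,328),(352,310)):print("top@.15",T.inv().apply(ray(d,z(*q),.15)-O)*1000)
for x in(-40,40):
  for y in(-12.5,12.5):print("proj z1",x,y,(proj(d,tp(x,y,150))-[244.6,179.6])*6)
E
```

```text
t 10.35 p [0.5423 0.2462 0.3203] tester mm [ 88.3  -0.4 320.3] F [ 0.  -0.5  0.5] q [ 0.3  -0.05  1.57  0.    1.62  0.23] op 0.0003 g 0.0
[364 264  12  10  76] [369.8421 268.3816]
hub -12.5 [ 13.1921 -12.5    107.2713]
hub -5 [ 10.4931  -5.     100.7646]
top@.15 [ 52.578  -10.8252 150.    ]
top@.15 [-31.7638  -8.8036 150.    ]
top@.15 [ 55.2682  15.1837 150.    ]
top@.15 [-32.4251  16.3371 150.    ]
proj z1 -40 -12.5 [364.3522 239.166 ]
proj z1 -40 12.5 [369.7661 298.896 ]
proj z1 40 -12.5 [167.5798 257.9462]
proj z1 40 12.5 [172.1815 317.8227]
```

Emit:
{"name": "play_rows", "arguments": {"series": [[0.7,[-0.77,0,0],[0,0,0]],[0.7,[-0.77,0,0.3],[0,0,0]],[0.7,[0,0,0.9],[0,0,0]],[0.7,[0,0,0.9],[0,0,0]],[0.7,[0,0,0.9],[0,0,0]],[0.7,[0,0,0],[0,0,0]]]}}

```text
t: 11.2
tool_pos: [0.5447, 0.1694, 0.1658]
tool_rot: [-2.133, -2.295, 0.011]
contact_force: [-0.5, -0.4, -0.0]
opening: 0.0597
grip_force: 0.0
```

```bash
python3 - <<'E'
from h import *
left(tp(11.5,0,104),rot(0))
E
```

```text
t 11.2 p [0.5447 0.1694 0.1658] tester mm [ 11.6   3.1 165.8] F [-0.5 -0.4 -0. ] q [ 0.17 -0.02  1.8   0.    1.37  0.1 ] op 0.0597 g 0.0
left units [-0.004  0.076  1.235] turn [-0.076 -0.011 -0.029]
```

Emit:
{"name": "play_rows", "arguments": {"series": [[0.7,[0,0.06,0.4],[-0.07,0,0]],[0.7,[0,0,0.4],[0,0,0]],[0.7,[0,0,0.43],[0,0,0]],[0.7,[0,0,0],[0,0,0]]]}}

```text
t: 11.7
tool_pos: [0.55, 0.1705, 0.1076]
tool_rot: [2.137, 2.301, 0.008]
contact_force: [-0.1, -0.6, -1.1]
opening: 0.0593
grip_force: 0.0
```

Emit:
{"name": "play_rows", "arguments": {"force": 30, "series": [[0,[0,0,0],[0,0,0]],[0,[0,0,0],[0,0,0]],[0,[0,0,0],[0,0,0]],[0,[0,0,0],[0,0,0]],[0,[0,0,0],[0,0,0]]]}}

```text
t: 12.32
tool_pos: [0.5517, 0.1709, 0.1103]
tool_rot: [2.134, 2.298, 0.014]
contact_force: [-1.3, 0.3, 5.8]
opening: 0.0247
grip_force: 36.2
```

```bash
python3 - <<'E'
from h import *
left(tp(11.5,0,104),rot(0))
E
```

```text
t 12.32 p [0.5517 0.1709 0.1103] tester mm [ 12.6  -3.9 110.3] F [-1.3  0.3  5.8] q [0.17 0.04 1.84 0.   1.26 0.1 ] op 0.0247 g 36.193413734436035
left units [-0.023 -0.08   0.125] turn [ 0.072 -0.018 -0.024]
```

The fan is gripped, with an opening of 24.7 mm. I'll lift it slowly first.

Emit:
{"name": "play_rows", "arguments": {"series": [[0,[0,0,-0.2],[0,0,0]],[0,[0,0,-0.3],[0,0,0]],[0,[0,0,-0.5],[0,0,0]],[0,[0,0,-0.7],[0,0,0]],[0,[0,0,-0.7],[0,0,0]],[0,[0,0,-0.5],[0,0,0]],[0,[0,0,0],[0,0,0]]]}}

```text
t: 13.2
tool_pos: [0.5512, 0.1706, 0.2573]
tool_rot: [2.133, 2.297, 0.019]
contact_force: [0.6, -0.0, -1.2]
opening: 0.0245
grip_force: 35.4
```

```bash
python3 - <<'E'
from h import *
p,r=state()
s=cam("scene");h=cv2.cvtColor(s["color"],cv2.COLOR_BGR2HSV)
u,v=map(int,proj(s,p))
m=((h[...,1]<70)&(h[...,2]>140)).astype(np.uint8);w=m[v-30:v+80,u-40:u+40]
n,l,st,c=cv2.connectedComponentsWithStats(w)
print((u,v));[print(st[i],c[i]+[u-40,v-30]) for i in range(1,n) if 30<st[i,4]<400]
yb=np.radians(-88.8)+np.pi
rows(p,r,np.array([.430,-.300,.20+0]),rot(0,yb),12)
E
```

```text
t 13.2 p [0.5512 0.1706 0.2573] tester mm [ 12.3  -3.4 257.3] F [ 0.6 -0.  -1.2] q [ 0.17 -0.09  1.71  0.    1.51  0.1 ] op 0.0245 g 35.43284475803375
(374, 194)
[33 37 12  5 32] [372.1562 203.3125]
[-0.77, -0.26, 0.09] [0.01, -0.0, 0.03]
[-0.77, -0.26, 0.09] [0.01, -0.0, 0.03]
[-0.77, -0.25, 0.09] [0.01, -0.0, 0.03]
[-0.77, -0.25, 0.09] [0.01, -0.0, 0.03]
[-0.77, -0.25, 0.09] [0.01, -0.0, 0.03]
[-0.77, -0.24, 0.09] [0.01, -0.0, 0.03]
[-0.77, -0.24, 0.09] [0.01, -0.0, 0.03]
[-0.77, -0.24, 0.09] [0.01, -0.0, 0.03]
[-0.78, -0.23, 0.09] [0.01, -0.0, 0.03]
[-0.78, -0.23, 0.09] [0.01, -0.0, 0.03]
[-0.78, -0.23, 0.09] [0.01, -0.0, 0.03]
[-0.78, -0.22, 0.1] [0.01, -0.0, 0.03]
```

The wrist reads -1.2 N, which matches the fan's weight. I'll carry it to the bin.

Emit:
{"name": "play_rows", "arguments": {"series": [[0,[-0.5,-0.17,0],[0,0,0.03]],[0,[-0.77,-0.26,0],[0,0,0.03]],[0,[-0.77,-0.25,0],[0,0,0.03]],[0,[-0.77,-0.25,0],[0,0,0.03]],[0,[-0.77,-0.25,0],[0,0,0.03]],[0,[-0.77,-0.25,0],[0,0,0.03]],[0,[-0.77,-0.24,0],[0,0,0.03]],[0,[-0.77,-0.24,0],[0,0,0.03]]]}}

```text
t: 14.25
tool_pos: [0.4703, -0.1301, 0.25]
tool_rot: [2.176, 2.265, 0.01]
contact_force: [-0.0, -0.1, -0.7]
opening: 0.0249
grip_force: 35.4
```

Emit:
{"name": "play_rows", "arguments": {"series": [[0,[-0.77,-0.23,0],[0,0,0.03]],[0,[-0.77,-0.23,0],[0,0,0.03]],[0,[-0.77,-0.23,0],[0,0,0.03]],[0,[-0.6,-0.17,0],[0,0,0.03]],[0,[-0.4,-0.1,0],[0,0,0.03]],[0,[0,0,0],[0,0,0]],[0,[0,0,0],[0,0,0]]]}}

```text
t: 15.12
tool_pos: [0.4293, -0.2955, 0.2508]
tool_rot: [2.197, 2.242, 0.013]
contact_force: [0.1, 0.4, -1.3]
opening: 0.0247
grip_force: 35.4
```

```bash
python3 - <<'E'
from h import *
left(np.array([.430,-.298,.055]),rot(0,np.radians(91.2)))
s=cam("scene");cv2.imwrite("pics/s6.png",s["color"][60:300,60:320].repeat(2,0).repeat(2,1))
E
```

```text
t 15.12 p [ 0.4293 -0.2955  0.2508] tester mm [-443.   154.1  250.8] F [ 0.1  0.4 -1.3] q [-0.75 -0.21  1.83  0.01  1.52 -0.77] op 0.0247 g 35.412304401397705
left units [-0.067 -0.015  3.915] turn [ 0.053 -0.029 -0.006]
```

View pics/s6.png

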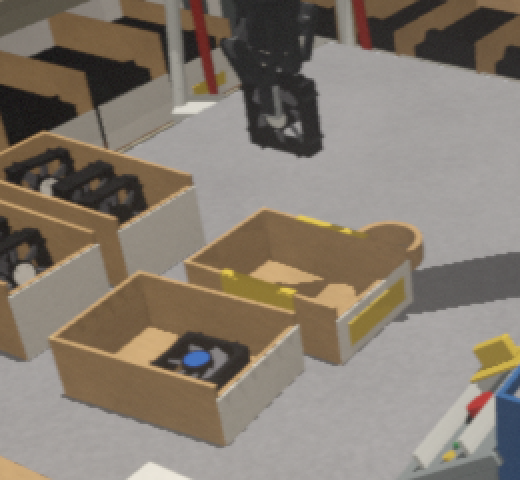

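The last picture shows the fan upright in the gripper at (285,115) crop pixels, with the tagged empty bin below it and the path clear. I'll lower it.

Emit:
{"name": "play_rows", "arguments": {"series": [[0,[-0.03,0,0.5],[0.05,0,0]],[0,[0,0,0.7],[0,0,0]],[0,[0,0,0.7],[0,0,0]],[0,[0,0,0.7],[0,0,0]],[0,[0,0,0.6],[0,0,0]],[0,[0,0,0.3],[0,0,0]],[0,[0,0,0.15],[0,0,0]],[0,[0,0,0],[0,0,0]]]}}

```text
t: 16.18
tool_pos: [0.43, -0.2973, 0.0694]
tool_rot: [-2.199, -2.243, -0.004]
contact_force: [-0.6, -0.9, -1.5]
opening: 0.0246
grip_force: 35.4
```

Emit:
{"name": "play_rows", "arguments": {"series": [[0,[0,0,0.08],[0,0,0]],[0,[0,0,0.06],[0,0,0]],[0,[0,0,0],[0,0,0]]]}}

```text
t: 16.55
tool_pos: [0.4295, -0.2973, 0.0619]
tool_rot: [-2.199, -2.242, -0.004]
contact_force: [1.1, -0.7, -1.7]
opening: 0.0248
grip_force: 35.4
```

```bash
python3 - <<'E'
from h import *
left(np.array([.430,-.298,.045]),rot(0,np.radians(91.2)))
E
```

```text
t 16.55 p [ 0.4295 -0.2973  0.0619] tester mm [-444.8  154.    61.9] F [ 1.1 -0.7 -1.7] q [-0.75 -0.02  1.99  0.    1.18 -0.77] op 0.0248 g 35.40794849395752
left units [-0.016  0.009  0.337] turn [ 0.006 -0.02  -0.011]
```

Emit:
{"name": "play_rows", "arguments": {"series": [[0,[0,0,0.07],[0,0,0]],[0,[0,0,0.05],[0,0,0]],[0,[0,0,0],[0,0,0]]]}}

```text
t: 16.92
tool_pos: [0.4293, -0.297, 0.0555]
tool_rot: [-2.198, -2.241, -0.004]
contact_force: [0.7, -0.1, -0.9]
opening: 0.0248
grip_force: 35.4
```

Emit:
{"name": "play_rows", "arguments": {"series": [[0,[0,0,0.05],[0,0,0]],[0,[0,0,0.05],[0,0,0]],[0,[0,0,0],[0,0,0]]]}}

```text
t: 17.3
tool_pos: [0.4294, -0.2971, 0.0505]
tool_rot: [-2.198, -2.242, -0.004]
contact_force: [-0.4, 0.4, -1.3]
opening: 0.0244
grip_force: 35.4
```

Emit:
{"name": "play_rows", "arguments": {"series": [[0,[0,0,0.05],[0,0,0]],[0,[0,0,0],[0,0,0]]]}}

```text
t: 17.55
tool_pos: [0.4294, -0.2971, 0.0481]
tool_rot: [-2.198, -2.242, -0.004]
contact_force: [0.0, 0.4, -1.0]
opening: 0.0244
grip_force: 35.4
```

Emit:
{"name": "play_rows", "arguments": {"series": [[0,[0,0,0.04],[0,0,0]],[0,[0,0,0],[0,0,0]]]}}

```text
t: 17.8
tool_pos: [0.4295, -0.2971, 0.0462]
tool_rot: [-2.198, -2.242, -0.004]
contact_force: [0.4, -0.4, -1.5]
opening: 0.0245
grip_force: 35.4
```

Emit:
{"name": "play_rows", "arguments": {"series": [[0,[0,0,0.03],[0,0,0]],[0,[0,0,0],[0,0,0]]]}}

```text
t: 18.05
tool_pos: [0.4298, -0.2974, 0.0452]
tool_rot: [-2.199, -2.242, -0.004]
contact_force: [-0.2, -0.1, 1.1]
opening: 0.0247
grip_force: 35.6
```

The fan has touched the bin floor. I'll press 1 mm more, open gently and retreat straight up.

Emit:
{"name": "play_rows", "arguments": {"series": [[0,[0,0,0.02],[0,0,0]],[0,[0,0,0],[0,0,0]]]}}

```text
t: 18.3
tool_pos: [0.4298, -0.2974, 0.0452]
tool_rot: [-2.198, -2.242, -0.004]
contact_force: [-2.7, 3.5, 8.2]
opening: 0.0247
grip_force: 36.5
```

Emit:
{"name": "play_rows", "arguments": {"series": [[0.33,[0,0,0],[0,0,0]],[0.38,[0,0,0],[0,0,0]],[0.44,[0,0,0],[0,0,0]],[0.5,[0,0,0],[0,0,0]],[0.5,[0,0,0],[0,0,0]],[0.5,[0,0,0],[0,0,0]]]}}

```text
t: 19.05
tool_pos: [0.4296, -0.2972, 0.0438]
tool_rot: [-2.199, -2.242, -0.004]
contact_force: [0.5, -0.6, -0.2]
opening: 0.0424
grip_force: 0.0
```

Emit:
{"name": "play_rows", "arguments": {"series": [[0.5,[0,0,-0.2],[0,0,0]],[0.5,[0,0,-0.4],[0,0,0]],[0.5,[0,0,-0.6],[0,0,0]],[0.5,[0,0,-0.8],[0,0,0]],[0.5,[0,0,-0.8],[0,0,0]],[0.5,[0,0,-0.8],[0,0,0]],[0.5,[-0.5,0.3,-0.4],[0,0,0]],[0.5,[0,0,0],[0,0,0]]]}}

```text
t: 20.05
tool_pos: [0.4461, -0.3241, 0.2471]
tool_rot: [2.198, 2.239, 0.004]
contact_force: [-0.1, 0.4, -0.7]
opening: 0.0429
grip_force: 0.0
```

```bash
python3 - <<'E'
from h import *
state()
F=np.array([.43,-.2975])
for n in("top","scene"):
    d=cam(n);im=d["color"];h=cv2.cvtColor(im,cv2.COLOR_BGR2HSV)
    m=(h[...,2]<65).astype(np.uint8)
    u,v=proj(d,[*F,.045]).astype(int);print(n,(u,v))
    w=m[v-30:v+30,u-35:u+35];k,l,st,c=cv2.connectedComponentsWithStats(w)
    for i in range(1,k):
        if st[i,4]>40:print(st[i]+[u-35,v-30,0,0,0],c[i]+[u-35,v-30])
    a=np.array([proj(d,[F[0]+i*.0125,F[1]+j*.04,z]) for i in(-1,1) for j in(-1,1) for z in(.005,.085)]);print("expected upright bbox",a.min(0),a.max(0))
    H,S,V=h[...,0],h[...,1],h[...,2]
    for nm,mm in(("orange",(H>8)&(H<19)&(S>200)&(V>150)),("yellow",(H>=21)&(H<33)&(S>170)&(V>100))):
        mm=mm.copy();mm[:,:240]=0;mm[:,390:]=0;mm[:140]=0;mm[300:]=0
        q=np.argwhere(mm)[:,::-1]
        if len(q):print(nm,q.min(0),q.max(0),len(q))
E
```

```text
t 20.05 p [ 0.4461 -0.3241  0.2471] tester mm [-472.8  139.6  247.1] F [-0.1  0.4 -0.7] q [-0.76 -0.14  1.77  0.    1.5  -0.78] op 0.0429 g 0.0
top (np.int64(470), np.int64(277))
[452 247  42  40 343] [467.5714 273.5394]
expected upright bbox [451.274  269.4343] [490.7373 284.3811]
yellow [337 200] [360 259] 374
scene (np.int64(211), np.int64(196))
[194 178  37  35 551] [213.0708 191.5408]
expected upright bbox [191.7687 175.1764] [230.0641 218.1137]
```

Emit:
{"name": "play_rows", "arguments": {"series": [[0.5,[-0.8,0,-0.4],[0,0,0]],[0.5,[-0.8,0,-0.4],[0,0,0]],[0.5,[-0.8,0,0],[0,0,0]],[0.5,[-0.8,0,0],[0,0,0]],[0.5,[0,0,0],[0,0,0]],[0.5,[0,0,0],[0,0,0]]]}}

```text
t: 20.9
tool_pos: [0.4476, -0.4813, 0.2819]
tool_rot: [-2.196, -2.24, -0.005]
contact_force: [0.4, 0.2, -0.3]
opening: 0.0425
grip_force: 0.0
```

```bash
python3 - <<'E'
from h import *
state()
d=cam("scene");im=d["color"];h=cv2.cvtColor(im,cv2.COLOR_BGR2HSV);H,S,V=h[...,0],h[...,1],h[...,2]
m=(V<65).astype(np.uint8)[166:226,176:246];k,l,st,c=cv2.connectedComponentsWithStats(m);print([st[i].tolist() for i in range(1,k) if st[i,4]>40])
o=(H>4)&(H<19)&(S>180)&(V>150);o[:,:400]=0;o[:,520:]=0;o[230:]=0;q=np.argwhere(o)[:,::-1];print("tab",q.min(0),q.max(0),q.mean(0))
for a in(1.7,1.9):print(a,[proj(d,tp(75-r*np.cos(a),y,160+r*np.sin(a))).round(0) for r in(144,190) for y in(-45,45)])
t=cam("top");h=cv2.cvtColor(t["color"],cv2.COLOR_BGR2HSV);m=(h[...,2]<65).astype(np.uint8)[245:305,435:515];k,l,st,c=cv2.connectedComponentsWithStats(m);print("top",[(st[i]+[435,245,0,0,0]).tolist() for i in range(1,k) if st[i,4]>40])
E
```

```text
t 20.9 p [ 0.4476 -0.4813  0.2819] tester mm [-629.6  150.2  281.9] F [ 0.4  0.2 -0.3] q [-0.94  0.11  1.47  0.    1.57 -0.96] op 0.0425 g 0.0
[[18, 12, 36, 34, 560]]Traceback (most recent call last):
  File "<stdin>", line 5, in <module>
    return umr_minimum(a, axis, None, out, keepdims, initial, where)
ValueError: zero-size array to reduction operation minimum which has no identity
```

```bash
python3 - <<'E'
from h import *
d=cam("scene");im=d["color"];h=cv2.cvtColor(im,cv2.COLOR_BGR2HSV);H,S,V=h[...,0],h[...,1],h[...,2]
for a in(.2,1.7,1.9):print(a,[proj(d,tp(75-r*np.cos(a),y,160+r*np.sin(a))).round(0).tolist() for r in(144,190) for y in(-45,45)])
o=((H>4)&(H<21)&(S>150)&(V>90)).astype(np.uint8);o[:,:260]=0;o[:,520:]=0;o[250:]=0;o[:100]=0
k,l,st,c=cv2.connectedComponentsWithStats(o);print([(st[i].tolist(),c[i].round(0).tolist()) for i in range(1,k) if st[i,4]>40])
t=cam("top");h=cv2.cvtColor(t["color"],cv2.COLOR_BGR2HSV);m=(h[...,2]<65).astype(np.uint8)[245:305,435:515];k,l,st,c=cv2.connectedComponentsWithStats(m);print("top",[(st[i]+[435,245,0,0,0]).tolist() for i in range(1,k) if st[i,4]>40])
E
```

```text
0.2 [[321.0, 231.0], [342.0, 204.0], [298.0, 220.0], [320.0, 195.0]]
1.7 [[416.0, 194.0], [433.0, 167.0], [423.0, 168.0], [440.0, 142.0]]
1.9 [[434.0, 202.0], [450.0, 174.0], [447.0, 179.0], [462.0, 152.0]]
[([437, 152, 32, 51, 294], [454.0, 173.0])]
top [[452, 272, 39, 14, 444]]
```

The cover is at its stop (about 1.9 rad), the lock is aside, and the fan stands upright in the tagged bin. I'm handing in the job.

```bash
python3 -c "
from station import ctrl
print(ctrl.finish_job())"
```

```text
the job is handed in; nothing more can be done
None
```

The job is handed in at about 21 s on the robot's clock: the lock is fully aside, the cover is open on its stop, and the fan stands upright in the yellow-tagged bin; I didn't re-measure the other items on the counter.

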